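# Hang the filter plates on the hook by size

## Task

The large filter plate already hangs on the bench hook. Hang the other two on the same hook by their windows, the medium one in front of the large one and the small one in front of that, and then push the whole row back along the hook so that the three plates stand face to face against the hook's stop disc. Do not knock over or shove aside anything else on the bench.

Things in the scene. Friction and masses are not known exactly. Their poses are not given: they have to be found in the camera images.
- medium_window (a point): MEDIUM filter plate: upright bare aluminium, 92 mm wide, 130 tall, 12 thick, about 0.22 kg, with a through window 40 mm wide, 36 tall, centred in its width, under a solid top bar 34 mm tall. This point: centre of the window, 52 mm below the top edge, 78 above the bottom edge. x: plate's normal (faces alike), y along its width, z up. At the start it stands loose in one of the two stands.
- small_window (a point): SMALL filter plate: upright bare aluminium, 64 mm wide, 110 tall, 12 thick, about 0.12 kg, with a through window 40 mm wide, 36 tall, centred in its width, under a solid top bar 34 mm tall. This point: centre of the window, 52 mm below the top edge, 58 above the bottom edge. x: plate's normal (faces alike), y along its width, z up. At the start it stands loose in the other stand.
- large_window (a point): LARGE filter plate: upright bare aluminium, 120 mm wide, 150 tall, 12 thick, about 0.34 kg, with a through window 40 mm wide, 36 tall, centred in its width, under a solid top bar 34 mm tall. This point: centre of the window, 52 mm below the top edge, 98 above the bottom edge. x: plate's normal (faces alike), y along its width, z up. It already hangs on the hook, some way in front of the stop disc.
- stand_a: Fixed low black stand, 100 x 44 mm, 30 mm high, with a 16 mm slot along its y axis, in which the medium plate stands; lift the plate straight out. Origin: centre of its underside; the slot's floor is 8 mm above it.
- stand_b: A second stand, just like stand_a, in which the small plate stands.
- hook_root (a point): Fixed hook: dark post 25 mm across, 198 high with a level steel rod 10 mm thick jutting out 190 mm above the bench, through a fixed stop disc 60 mm across. This point: on the rod's axis at the disc's front face. The rod runs along this frame's -x, z up; straight for 138 mm, then its end turns up. Hung plates slide if pushed level with the rod, on both sides of it; pushed higher they tip.
- hook_tip (a point): End of the same rod's short upturned tip: 142 mm along the rod from hook_root, 10 mm above the rod's axis; the metal reaches 5 mm higher. Same axes. A plate hanging on the rod has its window's centre 13 mm below the rod's axis. Face to face against the disc the large, medium and small windows lie 6, 18 and 30 mm along the rod from hook_root.
- vial: Bystander, loose: small clear vial with a red cap, 24 mm across, 58 mm tall. Origin at the centre of its underside, z up.
- jar: Bystander, loose: amber glass jar, 60 mm across, 70 mm tall. Origin at the centre of its underside, z up.
- solvent: Bystander, loose: white plastic solvent bottle, 64 mm across, 160 mm tall. Origin at the centre of its underside, z up.
- driver: Bystander, loose: screwdriver lying on the bench. Origin at its middle, on the underside.
- petri: Bystander, loose: closed clear dish, 90 mm across, 14 mm tall. Origin at the centre of its underside, z up.
- weight: Bystander, loose: brass balance weight, 36 mm across, 48 mm tall. Origin at the centre of its underside, z up.
Not all that is in view belongs to the job. Leave any turquoise look-alike of the part that bears medium_window alone.

How it is judged:
At the end, for the whole second after the job is handed in: All three plates hang at rest on the rod by their windows, upright (within 0.25 rad, 16 mm sideways), large, medium, small from the disc outwards and closed up: window centres 2-13, 12-26 and 24-40 mm along the rod from the disc and 4-22 mm below its axis (x of large_window in the frame of hook_root between -0.013 and -0.002 m and y of large_window in the frame of hook_root between -0.016 and 0.016 m and z of large_window in the frame of hook_root between -0.022 and -0.004 m and angle between each of large_window, medium_window, small_window's own z axis and vertical below 0.25 rad and linear speed of each of large, medium, small below 0.03 m/s and x of medium_window in the frame of hook_root between -0.026 and -0.012 m and y of medium_window in the frame of hook_root between -0.016 and 0.016 m and z of medium_window in the frame of hook_root between -0.022 and -0.004 m and x of small_window in the frame of hook_root between -0.04 and -0.024 m and y of small_window in the frame of hook_root between -0.016 and 0.016 m and z of small_window in the frame of hook_root between -0.022 and -0.004 m); the robot touches nothing.
It fails at once if a bystander is shoved more than 50 mm (distance of any of vial, jar, solvent, driver, petri, weight from where it was at the start of the episode above 0.05 m).
It fails at once if a bystander is knocked over (angle between any of vial, jar, solvent, petri, weight's own z axis and vertical above 0.6 rad).
It also fails if it takes over 67 s, if anything falls off the work surface, if the arm or the gripper's body presses on something with over 40 N, if the wrist force passes 120 N, or if a joint passes its speed limit or range.

## Robot

A 6-joint arm with a two-finger parallel gripper is mounted at the origin on the work surface. World frame = base frame: x ahead of the robot, y to its left, z up, the work surface at z = 0. Lengths are in m, angles in rad, forces in N, time in s.
With the tool pointing down it reaches from about 0.375 to 0.975 m from the base axis. Payload 3.8 kg.
Tool frame: the origin (TCP) lies on the mounting face of the last link; the fingertips stand 173 mm ahead of it and the grasp point (between the pads) lies 155 mm ahead of it; z points along the fingers, y is the line along which they close (so a half turn about z gives the same grasp; the last joint's range is limited). The gripper opens to 85 mm and grips with 20 to 120 N. Pads are 22 mm wide; open, the fingers measure 114 mm over their backs; the gripper's body (76 mm by 85 mm) begins 54 mm behind the grasp point. The pads swing forward as they close: fully open they stand 13 mm farther back than shut.
Start: joints at [-1.249, 0.264, 1.604, -0, 1.274, -0.037], TCP at [0.237, -0.632, 0.405] pointing down, gripper open.
Joint ranges: [-2.63, 2.63], [-0.94, 2.18], [0.31, 2.57], [-1.31, 4.45], [0, 2.66], [-2.55, 2.55]. Speed limits (rad/s): [2.57, 2.57, 3.14, 3.14, 3.14, 3.14].

## Interface

Orientations are given as a rotation vector (axis times angle).
In Python, from workcell import bot gives the robot as it stands.
- The arm moves only by the tool drive_tool, never from a script. Its argument "increments" is a list of rows, each an object with "delta_pos": the shift along the tool's x, y, z in mm, a list of three; "turn": the turn about the tool's z in rad; "jaw": the opening, from -1 (shut) to 1 (fully open). A call has 1 to 8 rows; each row shifts and turns the commanded pose from where the row before left it, along the tool's axes as they then stand; what a row does not reach is not made up. A row lasts 1/12 s, in which the tool goes at most 41.7 mm and 7.16 degrees, less where a joint would pass 70% of its speed; a pose out of reach is approached as far as the arm can. A call is refused whole if a number of a shift passes 41.7 or a number of a turn 0.125, either way. A call with a gripper value outside its range is refused whole. The fingers move at their own pace and stop on an object; "grip_force" is the grip in N (left out, the last holds). Time passes only in rows, so rows that do not move let the fingers close. It gives the time, the measured TCP pose, the force, the opening and the grip force at its end, in the units of the state.
- bot.read_state(): the state, without advancing time (a new reading comes with each control period).
- bot.read_camera(name): name is "side" or "top"; returns a dict with "pixels" (420x560x3 uint8, red, green, blue), "fovy" (degrees; the focal length in pixels is half the picture's height over the tangent of half this angle, whatever the lens; pixels are square), "cx", "cy" (the principal point, pixels), "k1" (the pictures are not rectified: a ray, as slopes to the right and down, at radius r is drawn at 1 + k1 r^2 times it, then the intrinsics apply), "camera_from_world" (4x4, takes a point from world to camera coordinates). Camera axes: x right, y down, z forward; pixel columns grow to the right and rows downward; lengths in m; the calibration is good to about 2 mm. A picture is of the moment at which its call begins. There is no depth.
- bot.finish_job(): hands the job in; it is judged then, once.
The state is a dict: "time": time; "q": joint angles; "joint_vel": joint speeds; "joint_torque": joint torques, N m; "tool_pos": TCP position; "tcp_rot": TCP orientation; "wrist_force": force on the tool from outside, world axes, zero at the start; "torque": the same for the moment, N m; "width": opening from 0.0 (shut) to 1.0 (fully open); "grip_force": force on a finger pad.
Only numpy, scipy, OpenCV 4.12 (cv2) and the standard library are available. Lean on these libraries where they do the work, as an engineer would, in place of code of your own. Each camera call takes 0.05 s, during which the arm holds its last target. There are 200 camera calls.

## Working session

There is one attempt and no reset: what is moved stays moved. The work goes in short steps, Python scripts to look and compute and a tool call to move; the robot and the scene stay as the last step left them, time stands still between calls to the robot, and variables do not carry over. Pictures are saved under pics/ and viewed, at most 10 in all, crops included, and the job is handed in when it is done.

Besides the shell and the picture viewer there is one more tool, called by a JSON object that holds its "api" and its "payload". drive_tool: Moves the arm, as the interface text tells. Its arguments: {"type":"object","properties":{"increments":{"type":"array"},"grip_force":{"type":"number"}},"required":["increments"]}

```bash
mkdir -p pics; ls
cat > h.py <<'E'
import numpy as np, cv2
from scipy.spatial.transform import Rotation as R
from workcell import bot
def cam(n):
    c=bot.read_camera(n); return c
def K(c):
    f=c["pixels"].shape[0]/2/np.tan(np.radians(c["fovy"])/2)
    return np.array([[f,0,c["cx"]],[0,f,c["cy"]],[0,0,1.]]), np.array([c["k1"],0,0,0,0.])
def ray(c,p):
    k,d=K(c); T=np.array(c["camera_from_world"])
    s=cv2.undistortPoints(np.array([[p]],float),k,d)[0,0]
    Rm=T[:3,:3]; o=-Rm.T@T[:3,3]; v=Rm.T@np.array([s[0],s[1],1]); return o,v/np.linalg.norm(v)
def onplane(c,p,z):
    o,v=ray(c,p); return o+v*(z-o[2])/v[2]
def tri(c1,p1,c2,p2):
    o1,v1=ray(c1,p1);o2,v2=ray(c2,p2)
    t=np.linalg.lstsq(np.c_[v1,-v2],o2-o1,rcond=None)[0]
    a=o1+v1*t[0];b=o2+v2*t[1]; return (a+b)/2,np.linalg.norm(a-b)
def proj(c,P):
    k,d=K(c);T=np.array(c["camera_from_world"])
    return cv2.projectPoints(np.atleast_2d(np.array(P,float)),cv2.Rodrigues(T[:3,:3])[0],T[:3,3],k,d)[0][:,0]
def save(c,n,box=None,s=1):
    im=c["pixels"][:,:,::-1]
    if box: x0,y0,x1,y1=box; im=im[y0:y1,x0:x1]
    cv2.imwrite("pics/"+n,cv2.resize(im,None,fx=s,fy=s,interpolation=cv2.INTER_CUBIC))
E
python3 - <<'E'
from h import *
import pickle
for n in("side","top"):
    c=cam(n); pickle.dump(c,open(n+"0.pkl","wb")); save(c,n+"0.png",s=1.42)
    T=np.array(c["camera_from_world"]); print(n,c["fovy"],c["k1"],-T[:3,:3].T@T[:3,3],T[2,:3],T[0,:3])
print(bot.read_state())
E
```

```text
pics
side 50.777452661757266 0.011584759179042652 [0.34796564 0.95665985 0.71073113] [ 0.21876282 -0.80063244 -0.55779076] [-0.9648618  -0.26275484 -0.00126542]
top 55.61936451587898 -0.10160547791023596 [0.33156118 0.12684354 1.03949136] [ 2.56195948e-01  2.36565003e-04 -9.66624839e-01] [ 0.02370484 -0.99970077  0.00603811]
{'time': 0.1, 'q': array([-1.24890104e+00,  2.64707440e-01,  1.60523120e+00, -9.46565090e-06,
        1.27368409e+00, -3.69348907e-02]), 'joint_vel': array([-0.00043476, -0.00248749, -0.00304042,  0.00063683,  0.00024432,
        0.00020017]), 'joint_torque': array([ 3.59070800e-04, -5.16708040e+01, -3.68589306e+01, -6.71257430e-05,
        6.29673144e-03, -1.20882734e-05]), 'tool_pos': array([ 0.236926  , -0.63173368,  0.40346956]), 'tcp_rot': array([-3.08918776e+00, -5.60275941e-01,  4.66582409e-04]), 'wrist_force': array([-0.51721775,  0.16385379, -0.15768461]), 'torque': array([ 0.00023876,  0.00728544, -0.00481212]), 'grip_force': 0.0, 'width': 0.9993339304378752}
```

View pics/side0.png

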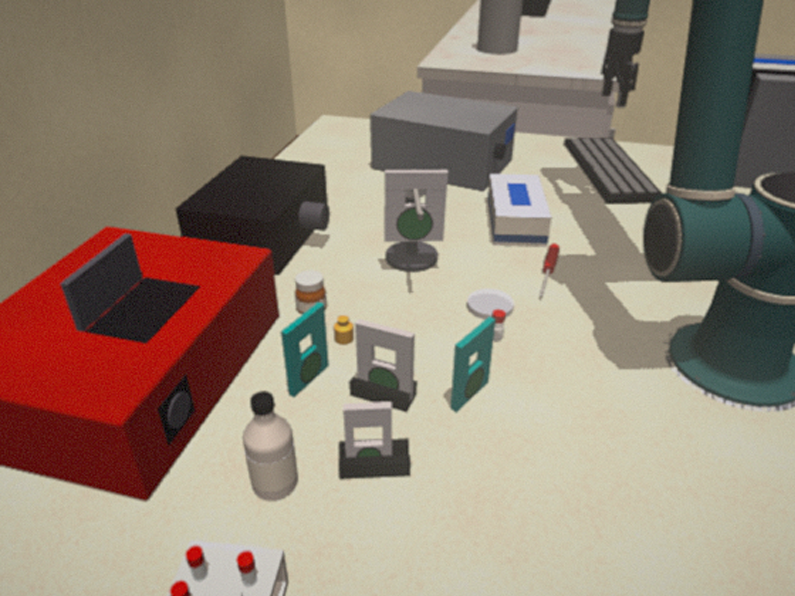

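View pics/top0.png

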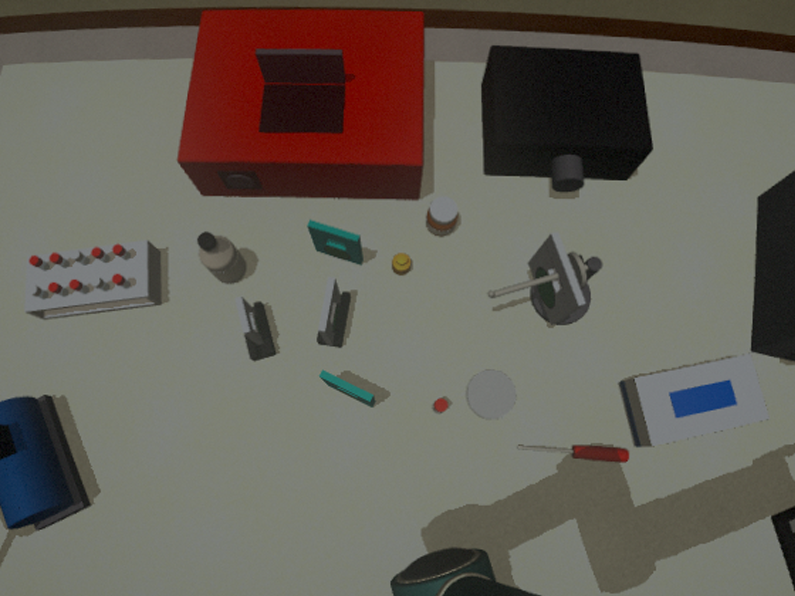

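The side view shows the medium plate at about (385,360) and the small one at (368,432), both grey and in black stands. The large plate hangs on the hook at (415,205). The top view shows medium (333,312), small (255,328), and the hook with its rod tip at (490,295) and plate at (558,270). 
Candidates for the medium plate are turquoise (305,350), turquoise (472,365) and bare grey (385,360). The grey one fits, since it is bare aluminium standing in a stand. I'll confirm it in an enlarged crop.

Run:
```python
from h import *
import pickle
s=pickle.load(open("side0.pkl","rb"));t=pickle.load(open("top0.pkl","rb"))
def crop(c,x,y,w,h,f):
    return cv2.resize(c["pixels"][y:y+h,x:x+w,::-1],(w*f,h*f),interpolation=cv2.INTER_CUBIC)
a=np.hstack([crop(s,235,220,66,120,5),crop(s,262,110,60,120,5)]) # 630 wide
cv2.imwrite("pics/c_side.png",a)
b=np.hstack([crop(t,165,190,86,70,5)[:350],crop(t,340,160,86,70,5)]);b=np.clip(b*1.5,0,255).astype(np.uint8)
b=cv2.resize(b,(800,326)); b=np.hstack([crop(t,165,190,86,70,4),crop(t,340,160,86,70,4)])
cv2.imwrite("pics/c_top.png",np.clip(b*1.6,0,255).astype(np.uint8))
```

```text
(no output)
```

View pics/c_side.png

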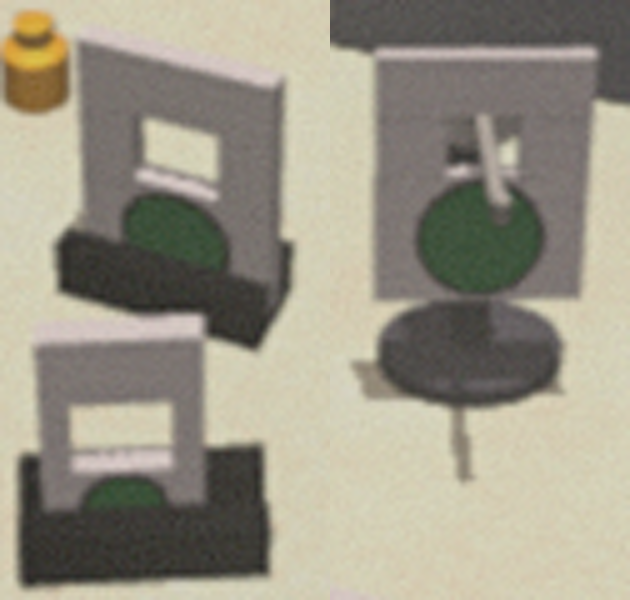

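View pics/c_top.png

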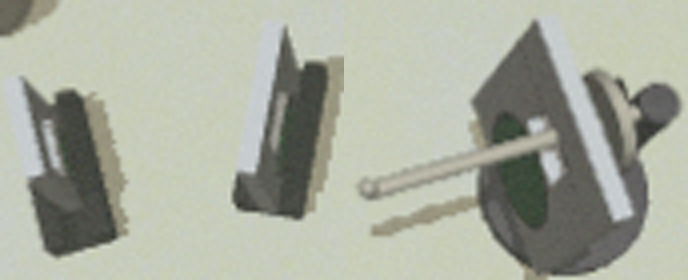

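The crops confirm that the bare grey plate with a window, in the stand, is the medium one. The small plate is below it. The large plate hangs on the hook, with the rod tip at crop (370,187). Next I'll measure.

```bash
cat > m.py <<'E'
from h import *
import pickle
def strip(c,box,zt,bmin=None,show=True):
    x0,y0,x1,y1=box; im=c["pixels"].astype(int)[y0:y1,x0:x1]
    im=cv2.medianBlur(im.astype(np.uint8),3).astype(int)
    m=((im[:,:,2]-im[:,:,0]>=-4)&(im.sum(2)>(bmin or 390))).astype(np.uint8)
    n,l,st,ce=cv2.connectedComponentsWithStats(m)
    i=1+st[1:,4].argmax(); ys,xs=np.nonzero(l==i)
    P=np.array([onplane(c,(x+x0,y+y0),zt) for x,y in zip(xs,ys)])[:,:2]
    r=cv2.minAreaRect((P*1000).astype(np.float32)); ctr=P.mean(0)
    u=np.linalg.svd(P-ctr)[2][0]; u*=np.sign(u[0])
    if show: print(box,"n",len(xs),"ctr",ctr.round(4),"rect",np.round(r[0],1),np.round(r[1],1),"dir",np.degrees(np.arctan2(u[1],u[0])).round(1))
    return ctr,u,(xs+x0,ys+y0)
E
python3 - <<'E'
from m import *
s=pickle.load(open("side0.pkl","rb"));t=pickle.load(open("top0.pkl","rb"))
def q(x,y,ox,oy,f): return ((x+.5)/f-.5+ox,(y+.5)/f-.5+oy)
for p in [(270,60),(330,60),(15,110),(30,240),(590,120),(480,160)]:
    ox=165;oy=190;x=p[0]
    if x>=344: ox,x,oy=340,x-344,160
    xx,yy=q(x,p[1],ox,oy,4); print(p,t["pixels"][int(yy+.5),int(xx+.5)])
strip(t,(220,190,251,260),.138);strip(t,(165,190,190,260),.118);strip(t,(465-90,160,426,230),.229)
T=lambda x,y:q(x,y,165,190,4) if x<344 else q(x-344,y,340,160,4)
S=lambda x,y:q(x,y,235,220,5) if x<330 else q(x-330,y,262,110,5)
# corner checks: hand-read
print("med ends",*[onplane(t,T(*p),.138).round(4) for p in[(265,22),(285,22),(235,172),(252,175)]])
print("small ends",*[onplane(t,T(*p),.118).round(4) for p in[(6,79),(24,77),(27,178),(43,176)]])
print("large ends",*[onplane(t,T(*p),.229).round(4) for p in[(538,18),(552,18),(612,222),(633,216)]])
print("med side",*[onplane(s,S(*p),.138).round(4) for p in[(78,27),(283,75),(81,42),(283,87)]])
print("small side",*[onplane(s,S(*p),.118).round(4) for p in[(36,325),(202,315),(36,346),(204,335)]])
print("large side",*[onplane(s,S(*p),.229).round(4) for p in[(377,47),(596,47),(377,60),(596,60)]])
print("rod",*[onplane(t,T(*p),z).round(4) for p,z in[((370,187),.2),((400,180),.19),((450,166.5),.19),((555,137.5),.19)]])
print("tip tri",tri(t,T(370,187),s,S(503,212)))
E
```

```text
(270, 60) [125 128 129]
(330, 60) [98 96 83]
(15, 110) [125 129 130]
(30, 240) [125 128 120]
(590, 120) [126 128 130]
(480, 160) [105 103  94]Traceback (most recent call last):
  File "<stdin>", line 8, in <module>
  File "m.py", line 8, in strip
    i=1+st[1:,4].argmax(); ys,xs=np.nonzero(l==i)
        ~~~~~~~~~~~~~~~^^
ValueError: attempt to get argmax of an empty sequence
```

```bash
sed -i 's/>=-4/>=0/; s/or 390/or 345/' m.py
python3 - <<'E'
from m import *
s=pickle.load(open("side0.pkl","rb"));t=pickle.load(open("top0.pkl","rb"))
def q(x,y,ox,oy,f): return ((x+.5)/f-.5+ox,(y+.5)/f-.5+oy)
strip(t,(220,190,251,260),.138);strip(t,(165,190,190,260),.118);strip(t,(465-90,160,426,230),.229)
T=lambda x,y:q(x,y,165,190,4) if x<344 else q(x-344,y,340,160,4)
S=lambda x,y:q(x,y,235,220,5) if x<330 else q(x-330,y,262,110,5)
print("med ends",*[onplane(t,T(*p),.138).round(4) for p in[(265,22),(285,22),(235,172),(252,175)]])
print("small ends",*[onplane(t,T(*p),.118).round(4) for p in[(6,79),(24,77),(27,178),(43,176)]])
print("large ends",*[onplane(t,T(*p),.229).round(4) for p in[(538,18),(552,18),(612,222),(633,216)]])
print("med side",*[onplane(s,S(*p),.138).round(4) for p in[(78,27),(283,75),(81,42),(283,87)]])
print("small side",*[onplane(s,S(*p),.118).round(4) for p in[(36,325),(202,315),(36,346),(204,335)]])
print("large side",*[onplane(s,S(*p),.229).round(4) for p in[(377,47),(596,47),(377,60),(596,60)]])
print("rod",*[onplane(t,T(*p),z).round(4) for p,z in[((370,187),.2),((400,180),.19),((450,166.5),.19),((555,137.5),.19)]])
print("tip tri",tri(t,T(370,187),s,S(503,212)))
E
```

```text
(220, 190, 251, 260) n 179 ctr [0.5589 0.2365] rect [559.2 236.5] [11.2 91.1] dir -7.5
(165, 190, 190, 260) n 106 ctr [0.5418 0.381 ] rect [541.6 381. ] [61.6 11.7] dir 18.0
(375, 160, 426, 230) n 234 ctr [ 0.6015 -0.1387] rect [ 601.5 -139. ] [116.5  10.8] dir 17.5
med ends [0.6035 0.2355 0.138 ] [0.6038 0.2236 0.138 ] [0.5127 0.2481 0.138 ] [0.5112 0.2381 0.138 ]
small ends [0.5699 0.3926 0.118 ] [0.5715 0.3817 0.118 ] [0.5097 0.3743 0.118 ] [0.5112 0.3648 0.118 ]
large ends [ 0.6562 -0.1161  0.229 ] [ 0.6565 -0.1239  0.229 ] [ 0.5415 -0.1502  0.229 ] [ 0.5451 -0.1619  0.229 ]
med side [0.6062 0.2298 0.138 ] [0.5126 0.2394 0.138 ] [0.6016 0.2397 0.138 ] [0.5107 0.2473 0.138 ]
small side [0.5721 0.3875 0.118 ] [0.513 0.366 0.118] [0.5685 0.398  0.118 ] [0.5095 0.376  0.118 ]
large side [ 0.6606 -0.1296  0.229 ] [ 0.5454 -0.1606  0.229 ] [ 0.6559 -0.1127  0.229 ] [ 0.542  -0.1433  0.229 ]
rod [ 0.5655 -0.026   0.2   ] [ 0.5728 -0.0447  0.19  ] [ 0.5814 -0.0731  0.19  ] [ 0.6    -0.1337  0.19  ]
tip tri (array([ 0.56649964, -0.02738187,  0.19237109]), np.float64(0.0022675651154058043))
```

{"api": "drive_tool", "payload": {"increments": [{"delta_pos": [0,0,-5],"turn": 0.122,"jaw": -0.05},{"delta_pos": [0,0,-5],"turn": 0.122,"jaw": -0.05},{"delta_pos": [0,0,-5],"turn": 0.122,"jaw": -0.05},{"delta_pos": [0,0,-5],"turn": 0.122,"jaw": -0.05},{"delta_pos": [0,0,0],"turn": 0,"jaw": -0.05}], "grip_force": 60}}

```text
time: 0.52
tool_pos: [0.2371, -0.6321, 0.4253]
tcp_rot: [3.134, -0.207, 0.001]
wrist_force: [-0.1, -0.9, 0.0]
width: 0.471
grip_force: 0.0
```

```bash
cat >> h.py <<'E'
def to(x,y,z,yaw=None):
    s=bot.read_state(); p=s["tool_pos"]; M=R.from_rotvec(s["tcp_rot"]).as_matrix()
    psi=np.degrees(np.arctan2(M[1,0],M[0,0]))
    d=M.T@(np.array([x,y,z])-p)*1000
    print("pos",p.round(4),"yaw",psi.round(2),"tilt",M[2,2].round(4),"t",round(s["time"],2),"F",s["wrist_force"].round(1),"w",round(s["width"],3),"q",s["q"].round(2))
    print("delta tool mm",d.round(1), "turn", None if yaw is None else -np.radians(yaw-psi).round(3))
E
python3 - <<'E'
from m import *
t=pickle.load(open("top0.pkl","rb"));s=pickle.load(open("side0.pkl","rb"))
for n,p,z in[("solv cap",(207,240),.16),("lookA",(335,232),.13),("lookB",(348,388),.13),("weight",(402,260),.048),("vial",(441,405),.058),("petri",(492,394),.014),("jar",(442,210),.07)]:
    print(n,onplane(t,np.array(p)/1.42,z).round(3))
to(.559,.2365,.40,-7.5)
E
```

```text
solv cap [0.657 0.439 0.16 ]
lookA [0.687 0.229 0.13 ]
lookB [0.421 0.195 0.13 ]
weight [0.667 0.111 0.048]
vial [0.403 0.039 0.058]
petri [ 0.428 -0.057  0.014]
jar [0.76  0.039 0.07 ]
pos [ 0.2371 -0.6321  0.4253] yaw -7.57 tilt -1.0 t 0.52 F [-0.1 -0.9  0. ] w 0.471 q [-1.25  0.25  1.58  0.    1.31  0.45]
delta tool mm [ 204.6 -903.5   24.7] turn -0.001
```

{"api": "drive_tool", "payload": {"increments": [{"delta_pos": [8.5,-37.6,1],"turn": 0,"jaw": -0.05},{"delta_pos": [8.5,-37.6,1],"turn": 0,"jaw": -0.05},{"delta_pos": [8.5,-37.6,1],"turn": 0,"jaw": -0.05},{"delta_pos": [8.5,-37.6,1],"turn": 0,"jaw": -0.05},{"delta_pos": [8.5,-37.6,1],"turn": 0,"jaw": -0.05},{"delta_pos": [8.5,-37.6,1],"turn": 0,"jaw": -0.05},{"delta_pos": [8.5,-37.6,1],"turn": 0,"jaw": -0.05},{"delta_pos": [8.5,-37.6,1],"turn": 0,"jaw": -0.05}]}}

```text
time: 1.18
tool_pos: [0.3432, -0.3405, 0.416]
tcp_rot: [-3.135, 0.197, 0.001]
wrist_force: [1.3, -0.5, -0.2]
width: 0.472
grip_force: 0.0
```

{"api": "drive_tool", "payload": {"increments": [{"delta_pos": [8.5,-37.6,1],"turn": 0,"jaw": -0.05},{"delta_pos": [8.5,-37.6,1],"turn": 0,"jaw": -0.05},{"delta_pos": [8.5,-37.6,1],"turn": 0,"jaw": -0.05},{"delta_pos": [8.5,-37.6,1],"turn": 0,"jaw": -0.05},{"delta_pos": [8.5,-37.6,1],"turn": 0,"jaw": -0.05},{"delta_pos": [8.5,-37.6,1],"turn": 0,"jaw": -0.05},{"delta_pos": [8.5,-37.6,1],"turn": 0,"jaw": -0.05},{"delta_pos": [8.5,-37.6,1],"turn": 0,"jaw": -0.05}]}}

```text
time: 1.85
tool_pos: [0.4493, -0.051, 0.4083]
tcp_rot: [3.135, -0.197, -0.0]
wrist_force: [1.7, -0.5, -0.5]
width: 0.475
grip_force: 0.0
```

{"api": "drive_tool", "payload": {"increments": [{"delta_pos": [8.5,-37.6,1],"turn": 0,"jaw": -0.05},{"delta_pos": [8.5,-37.6,1],"turn": 0,"jaw": -0.05},{"delta_pos": [8.5,-37.6,1],"turn": 0,"jaw": -0.05},{"delta_pos": [8.5,-37.6,1],"turn": 0,"jaw": -0.05},{"delta_pos": [8.5,-37.6,1],"turn": 0,"jaw": -0.05},{"delta_pos": [8.5,-37.6,1],"turn": 0,"jaw": -0.05},{"delta_pos": [8.5,-37.6,1],"turn": 0,"jaw": -0.05},{"delta_pos": [0,0,0],"turn": 0,"jaw": -0.05}]}}

```text
time: 2.52
tool_pos: [0.5434, 0.2057, 0.4006]
tcp_rot: [-3.133, 0.19, 0.0]
wrist_force: [0.4, 0.1, 0.4]
width: 0.473
grip_force: 0.0
```

Run:
```python
from h import *
to(.559,.2365,.283,-7.5)
```

```text
pos [0.5434 0.2057 0.4006] yaw -6.95 tilt -1.0 t 2.52 F [0.4 0.1 0.4] w 0.473 q [0.32 0.09 1.81 0.   1.24 2.01]
delta tool mm [ 11.7 -32.1 117.7] turn 0.01
```

{"api": "drive_tool", "payload": {"increments": [{"delta_pos": [11.7,-32,0],"turn": 0.0,"jaw": -0.05},{"delta_pos": [0,0,0],"turn": 0,"jaw": -0.05},{"delta_pos": [0,0,30],"turn": 0,"jaw": -0.05},{"delta_pos": [0,0,30],"turn": 0,"jaw": -0.05},{"delta_pos": [0,0,0],"turn": 0,"jaw": -0.05},{"delta_pos": [0,0,0],"turn": 0,"jaw": -0.05}]}}

```text
time: 3.02
tool_pos: [0.5568, 0.2297, 0.3393]
tcp_rot: [3.133, -0.2, -0.009]
wrist_force: [1.0, -0.2, 0.5]
width: 0.476
grip_force: 0.0
```

Run:
```python
from h import *
to(.559,.2365,.283,-7.5)
```

```text
pos [0.5568 0.2297 0.3393] yaw -7.32 tilt -1.0 t 3.02 F [ 1.  -0.2  0.5] w 0.476 q [ 0.35  0.18  1.83 -0.    1.14  2.05]
delta tool mm [ 1.6 -7.2 56.2] turn 0.003
```

{"api": "drive_tool", "payload": {"increments": [{"delta_pos": [1.5,-7,0],"turn": 0.0,"jaw": -0.05},{"delta_pos": [0,0,16],"turn": 0,"jaw": -0.05},{"delta_pos": [0,0,20],"turn": 0,"jaw": -0.05},{"delta_pos": [0,0,20],"turn": 0,"jaw": -0.05},{"delta_pos": [0,0,0],"turn": 0,"jaw": -0.05},{"delta_pos": [0,0,0],"turn": 0,"jaw": -0.05}]}}

```text
time: 3.52
tool_pos: [0.5608, 0.2375, 0.2867]
tcp_rot: [-3.135, 0.202, -0.001]
wrist_force: [0.7, -0.3, -0.5]
width: 0.477
grip_force: 0.0
```

Run:
```python
from h import *
to(.559,.2365,.283,-7.5)
```

```text
pos [0.5608 0.2375 0.2867] yaw -7.38 tilt -1.0 t 3.52 F [ 0.7 -0.3 -0.5] w 0.477 q [0.36 0.24 1.86 0.   1.04 2.06]
delta tool mm [-1.6  1.2  3.7] turn 0.002
```

Correct the residual, close the jaws, then lift.

{"api": "drive_tool", "payload": {"increments": [{"delta_pos": [-1.6,1.2,3],"turn": 0.0,"jaw": -0.05},{"delta_pos": [0,0,0],"turn": 0,"jaw": -0.5},{"delta_pos": [0,0,0],"turn": 0,"jaw": -1},{"delta_pos": [0,0,0],"turn": 0,"jaw": -1},{"delta_pos": [0,0,0],"turn": 0,"jaw": -1},{"delta_pos": [0,0,0],"turn": 0,"jaw": -1},{"delta_pos": [0,0,0],"turn": 0,"jaw": -1},{"delta_pos": [0,0,0],"turn": 0,"jaw": -1}], "grip_force": 60}}

```text
time: 4.18
tool_pos: [0.5595, 0.2366, 0.2845]
tcp_rot: [-3.134, 0.203, -0.004]
wrist_force: [-0.2, -0.9, 6.3]
width: 0.126
grip_force: 60.3
```

Run:
```python
from h import *
to(.559,.2365,.283,-7.5); print(bot.read_state()["grip_force"])
```

```text
pos [0.5595 0.2366 0.2845] yaw -7.4 tilt -1.0 t 4.18 F [-0.2 -0.9  6.3] w 0.126 q [ 0.36  0.24  1.87 -0.    1.03  2.06]
delta tool mm [-0.4  0.2  1.5] turn 0.002
60.287264585494995
```

{"api": "drive_tool", "payload": {"increments": [{"delta_pos": [0,0,-15],"turn": 0,"jaw": -1},{"delta_pos": [0,0,-20],"turn": 0,"jaw": -1},{"delta_pos": [0,0,-22],"turn": 0,"jaw": -1},{"delta_pos": [0,0,-22],"turn": -0.11,"jaw": -1},{"delta_pos": [0,0,-22],"turn": -0.11,"jaw": -1},{"delta_pos": [0,0,-22],"turn": -0.11,"jaw": -1},{"delta_pos": [0,0,-22],"turn": -0.11,"jaw": -1},{"delta_pos": [0,0,0],"turn": 0,"jaw": -1}]}}

```text
time: 4.85
tool_pos: [0.5597, 0.2368, 0.4329]
tcp_rot: [-3.101, -0.49, -0.013]
wrist_force: [0.4, -0.6, -0.8]
width: 0.13
grip_force: 59.3
```

Run:
```python
from m import *
to(.551,.0197,.43,17.8); print(bot.read_state()["grip_force"])
t=cam("top");s=cam("side");pickle.dump((t,s),open("t1.pkl","wb"))
def cr(c,n,b): return cv2.resize(c["pixels"][b[1]:b[3],b[0]:b[2],::-1],(400,500))
cv2.imwrite("pics/l1.png",np.clip(np.hstack([cr(t,0,(180,160,280,285)),cr(s,0,(200,130,320,280))])*1.2,0,255).astype(np.uint8))
```

```text
pos [0.5597 0.2368 0.4329] yaw 17.96 tilt -1.0 t 4.85 F [ 0.4 -0.6 -0.8] w 0.13 q [0.36 0.12 1.72 0.   1.29 1.62]
delta tool mm [-75.3 203.8   2.2] turn 0.003
59.340176582336426
```

View pics/l1.png

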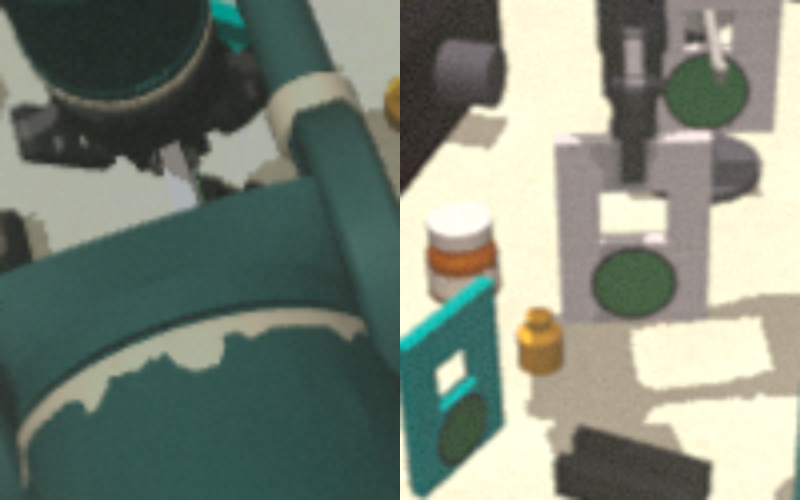

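The plate is lifted, upright and centred in the fingers, with its window at right-crop (632,215). Next is the approach in front of the rod tip.

{"api": "drive_tool", "payload": {"increments": [{"delta_pos": [-12.5,34,0],"turn": 0,"jaw": -1},{"delta_pos": [-12.5,34,0],"turn": 0,"jaw": -1},{"delta_pos": [-12.5,34,0],"turn": 0,"jaw": -1},{"delta_pos": [-12.5,34,0],"turn": 0,"jaw": -1},{"delta_pos": [-12.5,34,0],"turn": 0,"jaw": -1},{"delta_pos": [-12.5,20,0],"turn": 0,"jaw": -1},{"delta_pos": [0,0,0],"turn": 0,"jaw": -1},{"delta_pos": [0,0,0],"turn": 0,"jaw": -1}]}}

```text
time: 5.62
tool_pos: [0.5446, 0.0314, 0.4249]
tcp_rot: [-3.104, -0.478, 0.007]
wrist_force: [1.0, 0.8, -1.9]
width: 0.13
grip_force: 59.6
```

Run:
```python
from m import *
to(.551,.0197,.3935,17.8)
```

```text
pos [0.5446 0.0314 0.4249] yaw 17.52 tilt -1.0 t 5.62 F [ 1.   0.8 -1.9] w 0.13 q [0.01 0.01 1.86 0.   1.28 1.28]
delta tool mm [ 2.8 13.1 31.4] turn -0.005
```

{"api": "drive_tool", "payload": {"increments": [{"delta_pos": [2.8,0,15],"turn": -0.005,"jaw": -1},{"delta_pos": [0,6,16],"turn": 0,"jaw": -1},{"delta_pos": [0,0,0],"turn": 0,"jaw": -1},{"delta_pos": [0,0,0],"turn": 0,"jaw": -1}]}}

```text
time: 5.95
tool_pos: [0.5493, 0.0287, 0.3943]
tcp_rot: [-3.101, -0.494, 0.008]
wrist_force: [-1.2, -0.4, -1.5]
width: 0.132
grip_force: 59.6
```

Run:
```python
from m import *
to(.551,.0197,.3935,17.8)
t=cam("top");s=cam("side");pickle.dump((t,s),open("t2.pkl","wb"))
def cr(c,b): return cv2.resize(c["pixels"][b[1]:b[3],b[0]:b[2],::-1],(400,500))
cv2.imwrite("pics/l2.png",np.clip(np.hstack([cr(t,(300,140,420,290)),cr(s,(230,80,330,205))])*1.2,0,255).astype(np.uint8))
```

```text
pos [0.5493 0.0287 0.3943] yaw 18.08 tilt -1.0 t 5.95 F [-1.2 -0.4 -1.5] w 0.132 q [0.01 0.04 1.88 0.   1.23 1.26]
delta tool mm [-1.1  9.1  0.8] turn 0.005
```

View pics/l2.png

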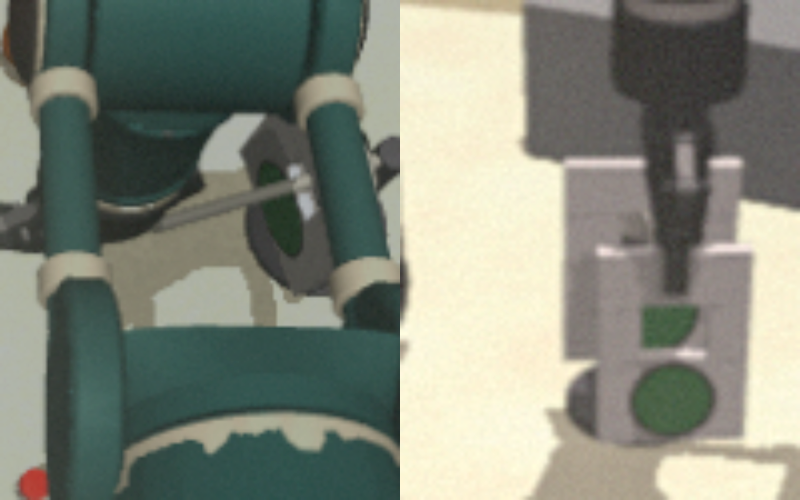

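The plate stands in front of the rod, with its window at right-crop about (671,328). I'll check the predicted window against the image.

Run:
```python
from m import *
t,s=pickle.load(open("t2.pkl","rb"))
p=np.array([.5493,.0287,0]);a=np.radians(18);u=np.array([np.cos(a),np.sin(a),0]);n=np.array([-u[1],u[0],0])
for nm,off,zz in[("winTL",-.02,.3943-.1805),("winTR",.02,.3943-.1805),("TL",-.046,.3943-.1465),("TR",.046,.3943-.1465)]:
    q=proj(s,p+u*off*-1+n*.006+np.array([0,0,zz]))[0]; print(nm,q.round(1),"crop",((q-[230,80])*4+[400,0]).round(0))
```

```text
winTL [289.5 156.5] crop [638. 306.]
winTR [306.2 156.1] crop [705. 304.]
TL [278.7 143.9] crop [595. 255.]
TR [317.7 143. ] crop [751. 252.]
```

{"api": "drive_tool", "payload": {"increments": [{"delta_pos": [-1.2,0,0],"turn": 0.005,"jaw": -1},{"delta_pos": [0,15,0],"turn": 0,"jaw": -1},{"delta_pos": [0,15,0],"turn": 0,"jaw": -1},{"delta_pos": [0,15,0],"turn": 0,"jaw": -1},{"delta_pos": [0,15,0],"turn": 0,"jaw": -1},{"delta_pos": [0,0,0],"turn": 0,"jaw": -1},{"delta_pos": [0,0,0],"turn": 0,"jaw": -1}]}}

```text
time: 6.63
tool_pos: [0.5674, -0.0307, 0.397]
tcp_rot: [-3.104, -0.483, -0.001]
wrist_force: [0.1, 0.0, -2.2]
width: 0.129
grip_force: 59.6
```

Run:
```python
from m import *
to(.5859,-.0898,.3935,17.8)
```

```text
pos [ 0.5674 -0.0307  0.397 ] yaw 17.69 tilt -1.0 t 6.63 F [ 0.1  0.  -2.2] w 0.129 q [-0.1   0.07  1.85  0.    1.23  1.16]
delta tool mm [-0.4 61.9  3.5] turn -0.002
```

{"api": "drive_tool", "payload": {"increments": [{"delta_pos": [0,15,1],"turn": 0,"jaw": -1},{"delta_pos": [0,15,1],"turn": 0,"jaw": -1},{"delta_pos": [0,15,1],"turn": 0,"jaw": -1},{"delta_pos": [0,15,0],"turn": 0,"jaw": -1},{"delta_pos": [0,0,0],"turn": 0,"jaw": -1},{"delta_pos": [0,0,0],"turn": 0,"jaw": -1}]}}

```text
time: 7.13
tool_pos: [0.5858, -0.0883, 0.3935]
tcp_rot: [-3.104, -0.483, 0.001]
wrist_force: [0.1, -0.1, -2.1]
width: 0.13
grip_force: 59.6
```

Run:
```python
from m import *
to(.5859,-.0898,.3765,17.8)
```

```text
pos [ 0.5858 -0.0883  0.3935] yaw 17.69 tilt -1.0 t 7.13 F [ 0.1 -0.1 -2.1] w 0.13 q [-0.19  0.12  1.8   0.    1.23  1.07]
delta tool mm [-0.3  1.5 17. ] turn -0.002
```

Lower until contact.

{"api": "drive_tool", "payload": {"increments": [{"delta_pos": [0,0,7],"turn": 0,"jaw": -1},{"delta_pos": [0,0,6],"turn": 0,"jaw": -1},{"delta_pos": [0,0,2],"turn": 0,"jaw": -1},{"delta_pos": [0,0,0],"turn": 0,"jaw": -1},{"delta_pos": [0,0,0],"turn": 0,"jaw": -1}]}}

```text
time: 7.55
tool_pos: [0.5852, -0.0865, 0.3781]
tcp_rot: [-3.103, -0.487, 0.002]
wrist_force: [-0.2, -0.1, -1.1]
width: 0.13
grip_force: 59.6
```

{"api": "drive_tool", "payload": {"increments": [{"delta_pos": [0,0,1],"turn": 0,"jaw": -1},{"delta_pos": [0,0,1],"turn": 0,"jaw": -1},{"delta_pos": [0,0,0],"turn": 0,"jaw": -1}]}}

```text
time: 7.8
tool_pos: [0.5855, -0.0868, 0.3767]
tcp_rot: [3.104, 0.487, 0.0]
wrist_force: [-0.6, -0.2, -1.9]
width: 0.13
grip_force: 59.6
```

{"api": "drive_tool", "payload": {"increments": [{"delta_pos": [0,0,1],"turn": 0,"jaw": -1},{"delta_pos": [0,0,1],"turn": 0,"jaw": -1},{"delta_pos": [0,0,0],"turn": 0,"jaw": -1}]}}

```text
time: 8.05
tool_pos: [0.5856, -0.0869, 0.3753]
tcp_rot: [3.104, 0.486, 0.001]
wrist_force: [-0.1, 0.1, 1.3]
width: 0.129
grip_force: 60.1
```

{"api": "drive_tool", "payload": {"increments": [{"delta_pos": [0,0,1],"turn": 0,"jaw": -1},{"delta_pos": [0,0,0.5],"turn": 0,"jaw": -1},{"delta_pos": [0,0,0],"turn": 0,"jaw": -1}]}}

```text
time: 8.3
tool_pos: [0.5856, -0.0869, 0.3752]
tcp_rot: [3.103, 0.486, 0.002]
wrist_force: [-3.0, 1.6, 7.1]
width: 0.132
grip_force: 61.1
```

{"api": "drive_tool", "payload": {"increments": [{"delta_pos": [0,0,-1],"turn": 0,"jaw": -0.7},{"delta_pos": [0,0,0],"turn": 0,"jaw": -0.4},{"delta_pos": [0,0,0],"turn": 0,"jaw": -0.25},{"delta_pos": [0,0,0],"turn": 0,"jaw": -0.25},{"delta_pos": [0,0,0],"turn": 0,"jaw": -0.25},{"delta_pos": [0,0,-10],"turn": 0,"jaw": -0.25},{"delta_pos": [0,0,-20],"turn": 0,"jaw": -0.25},{"delta_pos": [0,0,-30],"turn": 0,"jaw": -0.25}]}}

```text
time: 8.97
tool_pos: [0.5845, -0.0868, 0.4318]
tcp_rot: [-3.101, -0.486, 0.01]
wrist_force: [-0.2, -0.7, -0.1]
width: 0.376
grip_force: 0.0
```

{"api": "drive_tool", "payload": {"increments": [{"delta_pos": [0,-10,-15],"turn": 0,"jaw": -0.25},{"delta_pos": [0,-20,0],"turn": 0,"jaw": -0.25},{"delta_pos": [0,0,0],"turn": -0.12,"jaw": -0.25},{"delta_pos": [0,0,0],"turn": -0.12,"jaw": -0.25},{"delta_pos": [0,0,0],"turn": -0.12,"jaw": -0.25},{"delta_pos": [0,0,0],"turn": -0.12,"jaw": -0.25},{"delta_pos": [0,0,0],"turn": -0.12,"jaw": -0.25},{"delta_pos": [0,0,0],"turn": -0.12,"jaw": -0.25}]}}

```text
time: 9.63
tool_pos: [0.5763, -0.0583, 0.45]
tcp_rot: [2.728, 1.556, 0.001]
wrist_force: [0.1, 0.4, -0.6]
width: 0.375
grip_force: 0.0
```

{"api": "drive_tool", "payload": {"increments": [{"delta_pos": [0,0,0],"turn": -0.12,"jaw": -0.25},{"delta_pos": [0,0,0],"turn": -0.12,"jaw": -0.25},{"delta_pos": [0,0,0],"turn": -0.12,"jaw": -0.25},{"delta_pos": [0,0,0],"turn": -0.12,"jaw": -0.25},{"delta_pos": [0,0,0],"turn": -0.12,"jaw": -0.25},{"delta_pos": [0,0,0],"turn": -0.12,"jaw": -0.25},{"delta_pos": [0,0,0],"turn": -0.12,"jaw": -0.25},{"delta_pos": [0,0,0],"turn": 0,"jaw": -0.25}]}}

```text
time: 10.3
tool_pos: [0.5764, -0.0584, 0.4499]
tcp_rot: [1.86, 2.531, 0.0]
wrist_force: [0.2, -0.9, 0.8]
width: 0.374
grip_force: 0.0
```

Run:
```python
from m import *
r=np.array([.6088,-.1612]);e=np.array([-.305,.952])
to(*(r+.110*e),.355,107.8)
t=cam("top");s=cam("side");pickle.dump((t,s),open("t3.pkl","wb"))
def cr(c,b): return cv2.resize(c["pixels"][b[1]:b[3],b[0]:b[2],::-1],(400,500))
cv2.imwrite("pics/l3.png",np.clip(np.hstack([cr(t,(300,140,420,290)),cr(s,(230,80,330,205))])*1.2,0,255).astype(np.uint8))
```

```text
pos [ 0.5764 -0.0584  0.4499] yaw 107.36 tilt -1.0 t 10.3 F [ 0.2 -0.9  0.8] w 0.374 q [-0.14  0.06  1.76  0.    1.33 -0.45]
delta tool mm [ 2.1 -0.5 94.9] turn -0.008
```

View pics/l3.png

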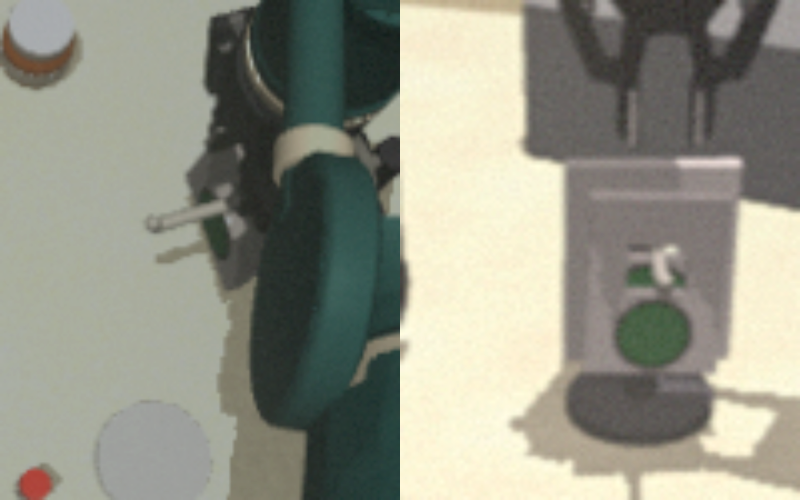

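The medium plate hangs on the rod in front of the large one (right-crop, window at about (657,265)). Now I'll lower the straddling fingers and push.

{"api": "drive_tool", "payload": {"increments": [{"delta_pos": [4,0,20],"turn": -0.008,"jaw": -0.25},{"delta_pos": [0,0,25],"turn": 0,"jaw": -0.25},{"delta_pos": [0,0,25],"turn": 0,"jaw": -0.25},{"delta_pos": [0,0,20],"turn": 0,"jaw": -0.25},{"delta_pos": [0,0,10],"turn": 0,"jaw": -0.25},{"delta_pos": [0,0,0],"turn": 0,"jaw": -0.25},{"delta_pos": [0,0,0],"turn": 0,"jaw": -0.25}]}}

```text
time: 10.98
tool_pos: [0.5752, -0.0546, 0.3493]
tcp_rot: [-1.856, -2.534, 0.0]
wrist_force: [0.4, -0.4, -0.3]
width: 0.374
grip_force: 0.0
```

Run:
```python
from m import *
r=np.array([.6088,-.1612]);e=np.array([-.305,.952])
to(*(r+.037*e),.348,107.8)
```

```text
pos [ 0.5752 -0.0546  0.3493] yaw 107.58 tilt -1.0 t 10.98 F [ 0.4 -0.4 -0.3] w 0.374 q [-0.14  0.12  1.88  0.    1.14 -0.44]
delta tool mm [-74.8  -0.3   1.3] turn -0.004
```

{"api": "drive_tool", "payload": {"increments": [{"delta_pos": [-6,0,1],"turn": 0,"jaw": -0.25},{"delta_pos": [-6,0,0],"turn": 0,"jaw": -0.25},{"delta_pos": [-6,0,0],"turn": 0,"jaw": -0.25},{"delta_pos": [-6,0,0],"turn": 0,"jaw": -0.25},{"delta_pos": [-6,0,0],"turn": 0,"jaw": -0.25},{"delta_pos": [-6,0,0],"turn": 0,"jaw": -0.25},{"delta_pos": [-6,0,0],"turn": 0,"jaw": -0.25},{"delta_pos": [-6,0,0],"turn": 0,"jaw": -0.25}]}}

```text
time: 11.65
tool_pos: [0.5898, -0.1009, 0.3482]
tcp_rot: [-1.855, -2.536, -0.0]
wrist_force: [0.2, 1.1, 1.8]
width: 0.376
grip_force: 0.3
```

Run:
```python
from m import *
r=np.array([.6088,-.1612]);e=np.array([-.305,.952])
to(*(r+.037*e),.348,107.8)
```

```text
pos [ 0.5898 -0.1009  0.3482] yaw 107.64 tilt -1.0 t 11.65 F [0.2 1.1 1.8] w 0.376 q [-0.21  0.16  1.83  0.    1.15 -0.52]
delta tool mm [-26.2  -0.3   0.2] turn -0.003
```

{"api": "drive_tool", "payload": {"increments": [{"delta_pos": [-5,0,0],"turn": 0,"jaw": -0.25},{"delta_pos": [-5,0,0],"turn": 0,"jaw": -0.25},{"delta_pos": [-5,0,0],"turn": 0,"jaw": -0.25},{"delta_pos": [-5,0,0],"turn": 0,"jaw": -0.25},{"delta_pos": [-2,0,0],"turn": 0,"jaw": -0.25},{"delta_pos": [0,0,0],"turn": 0,"jaw": -0.25}]}}

```text
time: 12.15
tool_pos: [0.5964, -0.1217, 0.3479]
tcp_rot: [-1.855, -2.536, 0.001]
wrist_force: [-1.5, 1.4, 0.6]
width: 0.374
grip_force: 0.0
```

{"api": "drive_tool", "payload": {"increments": [{"delta_pos": [-1,0,0],"turn": 0,"jaw": -0.25},{"delta_pos": [-1,0,0],"turn": 0,"jaw": -0.25},{"delta_pos": [0,0,0],"turn": 0,"jaw": -0.25}]}}

```text
time: 12.4
tool_pos: [0.5968, -0.1231, 0.3479]
tcp_rot: [-1.854, -2.536, 0.0]
wrist_force: [-0.6, 2.9, 0.0]
width: 0.372
grip_force: 0.1
```

Run:
```python
from m import *
r=np.array([.6088,-.1612]);e=np.array([-.305,.952])
to(*(r+.037*e),.348,107.8)
```

```text
pos [ 0.5968 -0.1231  0.3479] yaw 107.66 tilt -1.0 t 12.4 F [-0.6  2.9  0. ] w 0.372 q [-0.24  0.18  1.81  0.    1.15 -0.55]
delta tool mm [-3.  -0.2 -0.1] turn -0.002
```

{"api": "drive_tool", "payload": {"increments": [{"delta_pos": [12,0,0],"turn": 0,"jaw": -0.25},{"delta_pos": [15,0,0],"turn": 0,"jaw": -0.25},{"delta_pos": [0,0,-20],"turn": 0,"jaw": -0.25},{"delta_pos": [0,0,-30],"turn": 0,"jaw": -0.25},{"delta_pos": [0,0,-30],"turn": 0,"jaw": -0.05},{"delta_pos": [0,0,-20],"turn": 0.12,"jaw": -0.05},{"delta_pos": [0,0,0],"turn": 0.12,"jaw": -0.05},{"delta_pos": [0,0,0],"turn": 0.12,"jaw": -0.05}]}}

```text
time: 13.07
tool_pos: [0.589, -0.0964, 0.4514]
tcp_rot: [2.28, 2.153, 0.005]
wrist_force: [0.5, 0.1, -0.2]
width: 0.471
grip_force: 0.0
```

{"api": "drive_tool", "payload": {"increments": [{"delta_pos": [0,0,0],"turn": 0.12,"jaw": -0.05},{"delta_pos": [0,0,0],"turn": 0.12,"jaw": -0.05},{"delta_pos": [0,0,0],"turn": 0.12,"jaw": -0.05},{"delta_pos": [0,0,0],"turn": 0.12,"jaw": -0.05},{"delta_pos": [0,0,0],"turn": 0.12,"jaw": -0.05},{"delta_pos": [0,0,0],"turn": 0.12,"jaw": -0.05},{"delta_pos": [0,0,0],"turn": 0.12,"jaw": -0.05},{"delta_pos": [0,0,0],"turn": 0.12,"jaw": -0.05}]}}

```text
time: 13.73
tool_pos: [0.5884, -0.0964, 0.4483]
tcp_rot: [3.021, 0.858, 0.001]
wrist_force: [0.2, 0.3, 0.7]
width: 0.477
grip_force: 0.0
```

{"api": "drive_tool", "payload": {"increments": [{"delta_pos": [0,0,0],"turn": 0.12,"jaw": -0.05},{"delta_pos": [0,0,0],"turn": 0.12,"jaw": -0.05},{"delta_pos": [8,-36,0],"turn": 0,"jaw": -0.05},{"delta_pos": [8,-36,0],"turn": 0,"jaw": -0.05},{"delta_pos": [8,-36,0],"turn": 0,"jaw": -0.05},{"delta_pos": [8,-36,0],"turn": 0,"jaw": -0.05},{"delta_pos": [8,-36,0],"turn": 0,"jaw": -0.05},{"delta_pos": [8,-36,0],"turn": 0,"jaw": -0.05}]}}

```text
time: 14.4
tool_pos: [0.5655, 0.1251, 0.4486]
tcp_rot: [3.101, 0.499, 0.002]
wrist_force: [1.0, -0.6, -0.2]
width: 0.478
grip_force: 0.0
```

{"api": "drive_tool", "payload": {"increments": [{"delta_pos": [8,-36,0],"turn": 0,"jaw": -0.05},{"delta_pos": [8,-36,0],"turn": 0,"jaw": -0.05},{"delta_pos": [8,-36,0],"turn": 0,"jaw": -0.05},{"delta_pos": [8,-36,0],"turn": 0,"jaw": -0.05},{"delta_pos": [8,-36,0],"turn": 0,"jaw": -0.05},{"delta_pos": [8,-20,0],"turn": 0,"jaw": -0.05},{"delta_pos": [0,0,0],"turn": 0,"jaw": -0.05},{"delta_pos": [0,0,0],"turn": 0,"jaw": -0.05}]}}

```text
time: 15.07
tool_pos: [0.5484, 0.3295, 0.448]
tcp_rot: [3.1, 0.504, 0.0]
wrist_force: [0.8, -0.7, 0.9]
width: 0.474
grip_force: 0.0
```

Run:
```python
from m import *
to(.5418,.381,.265,18)
```

```text
pos [0.5484 0.3295 0.448 ] yaw 18.45 tilt -1.0 t 15.07 F [ 0.8 -0.7  0.9] w 0.474 q [ 0.5   0.17  1.63 -0.    1.33  1.75]
delta tool mm [ 10. -51. 183.] turn 0.008
```

{"api": "drive_tool", "payload": {"increments": [{"delta_pos": [5,-25,0],"turn": 0.008,"jaw": -0.05},{"delta_pos": [5,-25,0],"turn": 0,"jaw": -0.05},{"delta_pos": [0,0,25],"turn": 0,"jaw": -0.05},{"delta_pos": [0,0,25],"turn": 0,"jaw": -0.05},{"delta_pos": [0,0,25],"turn": 0,"jaw": -0.05},{"delta_pos": [0,0,25],"turn": 0,"jaw": -0.05},{"delta_pos": [0,0,0],"turn": 0,"jaw": -0.05},{"delta_pos": [0,0,0],"turn": 0,"jaw": -0.05}]}}

```text
time: 15.73
tool_pos: [0.5429, 0.377, 0.3465]
tcp_rot: [3.102, 0.484, -0.006]
wrist_force: [0.3, 0.5, 0.8]
width: 0.473
grip_force: 0.0
```

Run:
```python
from m import *
to(.5418,.381,.265,18)
```

```text
pos [0.5429 0.377  0.3465] yaw 17.75 tilt -1.0 t 15.73 F [0.3 0.5 0.8] w 0.473 q [ 0.57  0.28  1.69 -0.    1.17  1.83]
delta tool mm [ 0.5 -4.3 81.5] turn -0.004
```

{"api": "drive_tool", "payload": {"increments": [{"delta_pos": [0.5,-4,0],"turn": -0.004,"jaw": -0.05},{"delta_pos": [0,0,25],"turn": 0,"jaw": -0.05},{"delta_pos": [0,0,25],"turn": 0,"jaw": -0.05},{"delta_pos": [0,0,20],"turn": 0,"jaw": -0.05},{"delta_pos": [0,0,10],"turn": 0,"jaw": -0.05},{"delta_pos": [0,0,0],"turn": 0,"jaw": -0.05},{"delta_pos": [0,0,0],"turn": 0,"jaw": -0.05}]}}

```text
time: 16.32
tool_pos: [0.5434, 0.3827, 0.2697]
tcp_rot: [-3.102, -0.492, -0.003]
wrist_force: [0.2, -0.2, 0.1]
width: 0.476
grip_force: 0.0
```

Run:
```python
from m import *
to(.5418,.381,.265,18)
```

```text
pos [0.5434 0.3827 0.2697] yaw 18.03 tilt -1.0 t 16.32 F [ 0.2 -0.2  0.1] w 0.476 q [ 0.58  0.35  1.75 -0.    1.04  1.83]
delta tool mm [-2.   1.1  4.7] turn 0.001
```

Grip and lift.

{"api": "drive_tool", "payload": {"increments": [{"delta_pos": [-2,1,4.5],"turn": 0.0,"jaw": -0.05},{"delta_pos": [0,0,0],"turn": 0,"jaw": -0.5},{"delta_pos": [0,0,0],"turn": 0,"jaw": -1},{"delta_pos": [0,0,0],"turn": 0,"jaw": -1},{"delta_pos": [0,0,0],"turn": 0,"jaw": -1},{"delta_pos": [0,0,0],"turn": 0,"jaw": -1},{"delta_pos": [0,0,0],"turn": 0,"jaw": -1},{"delta_pos": [0,0,0],"turn": 0,"jaw": -1}], "grip_force": 60}}

```text
time: 16.98
tool_pos: [0.5418, 0.381, 0.2651]
tcp_rot: [-3.102, -0.492, -0.003]
wrist_force: [-0.7, 0.5, 5.8]
width: 0.133
grip_force: 59.9
```

{"api": "drive_tool", "payload": {"increments": [{"delta_pos": [0,0,-10],"turn": 0,"jaw": -1},{"delta_pos": [0,0,-20],"turn": 0,"jaw": -1},{"delta_pos": [0,0,-27],"turn": 0,"jaw": -1},{"delta_pos": [0,0,-27],"turn": 0,"jaw": -1},{"delta_pos": [0,0,-27],"turn": 0,"jaw": -1},{"delta_pos": [0,0,-27],"turn": 0,"jaw": -1},{"delta_pos": [0,0,-27],"turn": 0,"jaw": -1},{"delta_pos": [0,0,0],"turn": 0,"jaw": -1}]}}

```text
time: 17.65
tool_pos: [0.5422, 0.3815, 0.4363]
tcp_rot: [-3.098, -0.492, -0.015]
wrist_force: [0.3, 1.6, 1.3]
width: 0.13
grip_force: 59.1
```

Run:
```python
from m import *
r=np.array([.6088,-.1612]);e=np.array([-.305,.952])
to(*(r+.20*e),.43,17.8)
```

```text
pos [0.5422 0.3815 0.4363] yaw 18.04 tilt -0.9999 t 17.65 F [0.3 1.6 1.3] w 0.13 q [0.58 0.22 1.6  0.   1.31 1.83]
delta tool mm [-103.8  336.7    4.3] turn 0.004
```

{"api": "drive_tool", "payload": {"increments": [{"delta_pos": [-9.4,30,0],"turn": 0.004,"jaw": -1},{"delta_pos": [-9.4,31,0],"turn": 0,"jaw": -1},{"delta_pos": [-9.4,31,0],"turn": 0,"jaw": -1},{"delta_pos": [-9.4,31,0],"turn": 0,"jaw": -1},{"delta_pos": [-9.4,31,0],"turn": 0,"jaw": -1},{"delta_pos": [-9.4,31,0],"turn": 0,"jaw": -1},{"delta_pos": [-9.4,31,0],"turn": 0,"jaw": -1},{"delta_pos": [-9.4,31,0],"turn": 0,"jaw": -1}]}}

```text
time: 18.32
tool_pos: [0.5446, 0.1211, 0.4276]
tcp_rot: [3.104, 0.487, -0.003]
wrist_force: [0.2, 0.3, 0.2]
width: 0.131
grip_force: 59.2
```

{"api": "drive_tool", "payload": {"increments": [{"delta_pos": [-9.4,30,0],"turn": 0,"jaw": -1},{"delta_pos": [-9.4,30,0],"turn": 0,"jaw": -1},{"delta_pos": [-9.4,20,0],"turn": 0,"jaw": -1},{"delta_pos": [0,0,0],"turn": 0,"jaw": -1},{"delta_pos": [0,0,0],"turn": 0,"jaw": -1}]}}

```text
time: 18.73
tool_pos: [0.5424, 0.0367, 0.4278]
tcp_rot: [-3.104, -0.482, 0.002]
wrist_force: [-0.2, 1.5, -1.2]
width: 0.128
grip_force: 59.3
```

Run:
```python
from m import *
r=np.array([.6088,-.1612]);e=np.array([-.305,.952])
to(*(r+.20*e),.396,17.8)
```

```text
pos [0.5424 0.0367 0.4278] yaw 17.65 tilt -1.0 t 18.73 F [-0.2  1.5 -1.2] w 0.128 q [0.02 0.   1.86 0.   1.29 1.28]
delta tool mm [ 2.9  8.8 31.8] turn -0.003
```

{"api": "drive_tool", "payload": {"increments": [{"delta_pos": [2.9,0,16],"turn": -0.003,"jaw": -1},{"delta_pos": [0,4,16],"turn": 0,"jaw": -1},{"delta_pos": [0,0,0],"turn": 0,"jaw": -1},{"delta_pos": [0,0,0],"turn": 0,"jaw": -1}]}}

```text
time: 19.07
tool_pos: [0.5464, 0.0358, 0.3952]
tcp_rot: [-3.102, -0.492, 0.005]
wrist_force: [-0.4, 0.2, -1.5]
width: 0.126
grip_force: 59.2
```

Run:
```python
from m import *
r=np.array([.6088,-.1612]);e=np.array([-.305,.952])
to(*(r+.077*e),.395,17.8)
s=cam("side")
p=bot.read_state()["tool_pos"];a=np.radians(17.8);u=np.array([np.cos(a),np.sin(a),0]);n=np.array([-u[1],u[0],0]);b=p*[1,1,0]
for off,zz in[(.02,p[2]-.181),(-.02,p[2]-.181),(.032,p[2]-.147),(-.032,p[2]-.147)]:
    q=proj(s,b+u*off+n*.006+np.array([0,0,zz]))[0]; print(q.round(1),"crop",((q-[230,80])*5).round(0))
save(s,"l4.png",(230,80,330,200),5)
```

```text
pos [0.5464 0.0358 0.3952] yaw 18.03 tilt -1.0 t 19.07 F [-0.4  0.2 -1.5] w 0.126 q [0.02 0.03 1.89 0.   1.23 1.28]
delta tool mm [ -1.2 129.7   0. ] turn 0.004
[289.8 157.4] crop [299. 387.]
[306.6 157. ] crop [383. 385.]
[284.9 144.5] crop [275. 323.]
[312.2 143.9] crop [411. 320.]
```

View pics/l4.png

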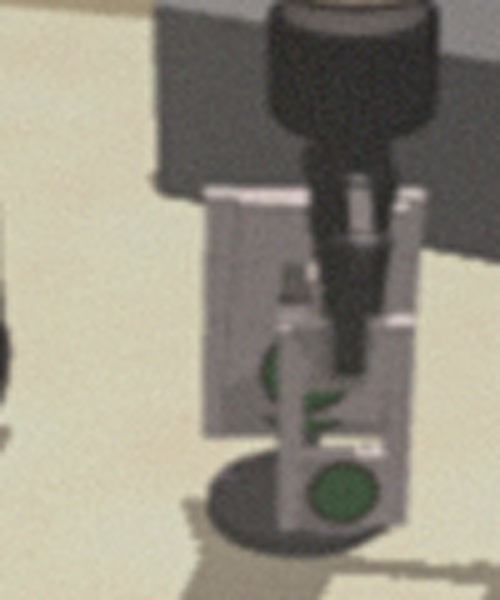

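The small plate's corners, crop (278,325) and (412,322), match the prediction. Now I'll thread it on.

{"api": "drive_tool", "payload": {"increments": [{"delta_pos": [-1.2,0,0],"turn": 0.004,"jaw": -1},{"delta_pos": [0,15,0],"turn": 0,"jaw": -1},{"delta_pos": [0,15,0],"turn": 0,"jaw": -1},{"delta_pos": [0,15,0],"turn": 0,"jaw": -1},{"delta_pos": [0,15,0],"turn": 0,"jaw": -1},{"delta_pos": [0,0,0],"turn": 0,"jaw": -1},{"delta_pos": [0,0,0],"turn": 0,"jaw": -1}]}}

```text
time: 19.7
tool_pos: [0.5644, -0.0231, 0.3974]
tcp_rot: [-3.104, -0.482, -0.002]
wrist_force: [0.3, 0.2, -1.9]
width: 0.128
grip_force: 59.3
```

{"api": "drive_tool", "payload": {"increments": [{"delta_pos": [0,15,1],"turn": 0,"jaw": -1},{"delta_pos": [0,15,1],"turn": 0,"jaw": -1},{"delta_pos": [0,15,1],"turn": 0,"jaw": -1},{"delta_pos": [0,15,0],"turn": 0,"jaw": -1},{"delta_pos": [0,5,0],"turn": 0,"jaw": -1},{"delta_pos": [0,0,0],"turn": 0,"jaw": -1},{"delta_pos": [0,0,0],"turn": 0,"jaw": -1}]}}

```text
time: 20.28
tool_pos: [0.584, -0.0852, 0.3935]
tcp_rot: [-3.104, -0.482, 0.001]
wrist_force: [0.2, 0.1, -1.5]
width: 0.128
grip_force: 59.3
```

Run:
```python
from m import *
r=np.array([.6088,-.1612]);e=np.array([-.305,.952])
to(*(r+.077*e),.376,17.8)
```

```text
pos [ 0.584  -0.0852  0.3935] yaw 17.67 tilt -1.0 t 20.28 F [ 0.2  0.1 -1.5] w 0.128 q [-0.19  0.11  1.8   0.    1.23  1.08]
delta tool mm [ 0.5  3.  17.5] turn -0.002
```

{"api": "drive_tool", "payload": {"increments": [{"delta_pos": [0,0,7],"turn": 0,"jaw": -1},{"delta_pos": [0,0,6],"turn": 0,"jaw": -1},{"delta_pos": [0,0,3],"turn": 0,"jaw": -1},{"delta_pos": [0,0,1],"turn": 0,"jaw": -1},{"delta_pos": [0,0,0],"turn": 0,"jaw": -1},{"delta_pos": [0,0,0],"turn": 0,"jaw": -1}]}}

```text
time: 20.78
tool_pos: [0.5838, -0.0843, 0.3765]
tcp_rot: [-3.104, -0.485, 0.0]
wrist_force: [-0.1, -0.1, -0.5]
width: 0.129
grip_force: 59.4
```

{"api": "drive_tool", "payload": {"increments": [{"delta_pos": [0,0,0.7],"turn": 0,"jaw": -1},{"delta_pos": [0,0,0.5],"turn": 0,"jaw": -1},{"delta_pos": [0,0,0],"turn": 0,"jaw": -1}]}}

```text
time: 21.03
tool_pos: [0.584, -0.0845, 0.376]
tcp_rot: [-3.104, -0.485, -0.001]
wrist_force: [-1.0, 0.4, 1.2]
width: 0.125
grip_force: 59.6
```

{"api": "drive_tool", "payload": {"increments": [{"delta_pos": [0,0,0],"turn": 0,"jaw": -0.7},{"delta_pos": [0,0,0],"turn": 0,"jaw": -0.4},{"delta_pos": [0,0,0],"turn": 0,"jaw": -0.25},{"delta_pos": [0,0,0],"turn": 0,"jaw": -0.25},{"delta_pos": [0,0,0],"turn": 0,"jaw": -0.25},{"delta_pos": [0,0,-10],"turn": 0,"jaw": -0.25},{"delta_pos": [0,0,-20],"turn": 0,"jaw": -0.25},{"delta_pos": [0,0,-30],"turn": 0,"jaw": -0.25}]}}

```text
time: 21.7
tool_pos: [0.5829, -0.0844, 0.4333]
tcp_rot: [-3.102, -0.484, 0.009]
wrist_force: [0.2, 0.1, 0.3]
width: 0.375
grip_force: 0.0
```

{"api": "drive_tool", "payload": {"increments": [{"delta_pos": [0,-10,-15],"turn": 0,"jaw": -0.25},{"delta_pos": [0,-22,0],"turn": 0,"jaw": -0.25},{"delta_pos": [0,0,0],"turn": -0.12,"jaw": -0.25},{"delta_pos": [0,0,0],"turn": -0.12,"jaw": -0.25},{"delta_pos": [0,0,0],"turn": -0.12,"jaw": -0.25},{"delta_pos": [0,0,0],"turn": -0.12,"jaw": -0.25},{"delta_pos": [0,0,0],"turn": -0.12,"jaw": -0.25},{"delta_pos": [0,0,0],"turn": -0.12,"jaw": -0.25}]}}

```text
time: 22.37
tool_pos: [0.5741, -0.054, 0.4515]
tcp_rot: [2.729, 1.555, 0.001]
wrist_force: [0.7, -0.1, -0.5]
width: 0.378
grip_force: 0.0
```

{"api": "drive_tool", "payload": {"increments": [{"delta_pos": [0,0,0],"turn": -0.12,"jaw": -0.25},{"delta_pos": [0,0,0],"turn": -0.12,"jaw": -0.25},{"delta_pos": [0,0,0],"turn": -0.12,"jaw": -0.25},{"delta_pos": [0,0,0],"turn": -0.12,"jaw": -0.25},{"delta_pos": [0,0,0],"turn": -0.12,"jaw": -0.25},{"delta_pos": [0,0,0],"turn": -0.12,"jaw": -0.25},{"delta_pos": [0,0,0],"turn": -0.125,"jaw": -0.25},{"delta_pos": [0,0,0],"turn": 0,"jaw": -0.25}]}}

```text
time: 23.03
tool_pos: [0.5742, -0.0541, 0.4514]
tcp_rot: [1.855, 2.534, 0.001]
wrist_force: [-1.1, -0.4, 0.2]
width: 0.373
grip_force: 0.0
```

Run:
```python
from m import *
r=np.array([.6088,-.1612]);e=np.array([-.305,.952])
to(*(r+.114*e),.348,107.8)
t=cam("top");s=cam("side")
save(s,"l5.png",(230,80,330,200),5)
```

```text
pos [ 0.5742 -0.0541  0.4514] yaw 107.6 tilt -1.0 t 23.03 F [-1.1 -0.4  0.2] w 0.373 q [-0.14  0.05  1.76 -0.    1.33 -0.44]
delta tool mm [  1.4   0.2 103.4] turn -0.004
```

View pics/l5.png

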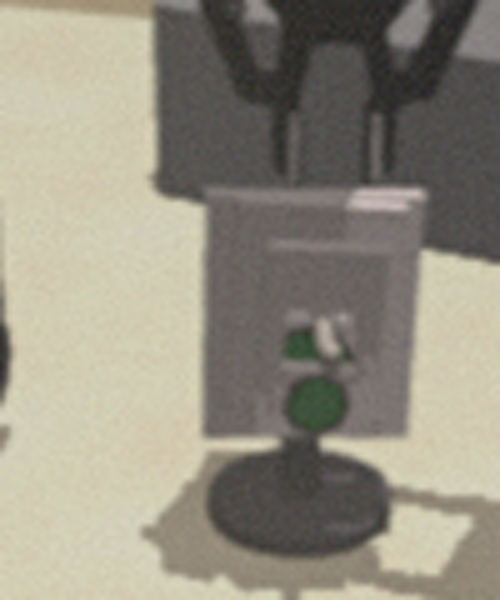

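All three plates now hang, with the small one in front at crop (320,330). I'll lower the fingers and push the row.

{"api": "drive_tool", "payload": {"increments": [{"delta_pos": [3.5,0,20],"turn": -0.004,"jaw": -0.25},{"delta_pos": [0,0,25],"turn": 0,"jaw": -0.25},{"delta_pos": [0,0,25],"turn": 0,"jaw": -0.25},{"delta_pos": [0,0,20],"turn": 0,"jaw": -0.25},{"delta_pos": [0,0,11],"turn": 0,"jaw": -0.25},{"delta_pos": [0,0,0],"turn": 0,"jaw": -0.25},{"delta_pos": [-6,0,0],"turn": 0,"jaw": -0.25}]}}

```text
time: 23.72
tool_pos: [0.5748, -0.056, 0.3494]
tcp_rot: [-1.854, -2.535, 0.0]
wrist_force: [-0.3, -0.1, -0.0]
width: 0.376
grip_force: 0.0
```

{"api": "drive_tool", "payload": {"increments": [{"delta_pos": [-6,0,1],"turn": 0,"jaw": -0.25},{"delta_pos": [-6,0,0],"turn": 0,"jaw": -0.25},{"delta_pos": [-6,0,0],"turn": 0,"jaw": -0.25},{"delta_pos": [-6,0,0],"turn": 0,"jaw": -0.25},{"delta_pos": [-6,0,0],"turn": 0,"jaw": -0.25},{"delta_pos": [-6,0,0],"turn": 0,"jaw": -0.25},{"delta_pos": [-6,0,0],"turn": 0,"jaw": -0.25}]}}

```text
time: 24.3
tool_pos: [0.5878, -0.0971, 0.3488]
tcp_rot: [1.855, 2.535, 0.0]
wrist_force: [-0.7, 1.0, 1.0]
width: 0.375
grip_force: 0.2
```

Run:
```python
from m import *
r=np.array([.6088,-.1612]);e=np.array([-.305,.952])
to(*(r+.047*e),.348,107.8)
```

```text
pos [ 0.5878 -0.0971  0.3488] yaw 107.63 tilt -1.0 t 24.3 F [-0.7  1.   1. ] w 0.375 q [-0.21  0.16  1.84  0.    1.15 -0.51]
delta tool mm [-20.4   0.5   0.8] turn -0.003
```

{"api": "drive_tool", "payload": {"increments": [{"delta_pos": [-4,0.3,0],"turn": 0,"jaw": -0.25},{"delta_pos": [-4,0,0],"turn": 0,"jaw": -0.25},{"delta_pos": [-4,0,0],"turn": 0,"jaw": -0.25},{"delta_pos": [-3,0,0],"turn": 0,"jaw": -0.25},{"delta_pos": [0,0,0],"turn": 0,"jaw": -0.25}]}}

```text
time: 24.72
tool_pos: [0.5926, -0.1112, 0.3483]
tcp_rot: [-1.855, -2.536, 0.0]
wrist_force: [-0.9, 1.2, -0.5]
width: 0.374
grip_force: 0.0
```

{"api": "drive_tool", "payload": {"increments": [{"delta_pos": [-1,0,0],"turn": 0,"jaw": -0.25},{"delta_pos": [-1,0,0],"turn": 0,"jaw": -0.25},{"delta_pos": [0,0,0],"turn": 0,"jaw": -0.25}]}}

```text
time: 24.97
tool_pos: [0.5929, -0.1119, 0.3485]
tcp_rot: [-1.853, -2.535, -0.001]
wrist_force: [-2.3, 4.4, 1.2]
width: 0.374
grip_force: 0.0
```

{"api": "drive_tool", "payload": {"increments": [{"delta_pos": [-1,0,0],"turn": 0,"jaw": -0.25},{"delta_pos": [-1,0,0],"turn": 0,"jaw": -0.25},{"delta_pos": [0,0,0],"turn": 0,"jaw": -0.25}]}}

```text
time: 25.22
tool_pos: [0.5931, -0.1125, 0.3485]
tcp_rot: [-1.851, -2.532, -0.003]
wrist_force: [-4.4, 10.4, 3.4]
width: 0.377
grip_force: 0.0
```

Run:
```python
from m import *
r=np.array([.6088,-.1612]);e=np.array([-.305,.952])
to(*(r+.047*e),.348,107.8)
```

```text
pos [ 0.5931 -0.1125  0.3485] yaw 107.66 tilt -1.0 t 25.22 F [-4.4 10.4  3.4] w 0.377 q [-0.23  0.17  1.82  0.    1.15 -0.54]
delta tool mm [-4.2  0.1  0.4] turn -0.002
```

Force rises to 11 N with almost no motion, so the row is against the stop. I'll back off, clear the view and check.

{"api": "drive_tool", "payload": {"increments": [{"delta_pos": [3,0,0],"turn": 0,"jaw": -0.25},{"delta_pos": [10,0,0],"turn": 0,"jaw": -0.25},{"delta_pos": [20,0,0],"turn": 0,"jaw": -0.25},{"delta_pos": [0,0,-25],"turn": 0,"jaw": -0.25},{"delta_pos": [0,0,-35],"turn": 0,"jaw": -0.25},{"delta_pos": [0,0,-35],"turn": 0,"jaw": -0.25},{"delta_pos": [30,0,0],"turn": 0,"jaw": -0.25},{"delta_pos": [40,0,0],"turn": 0,"jaw": -0.25}]}}

```text
time: 25.88
tool_pos: [0.5637, -0.0175, 0.4474]
tcp_rot: [1.855, 2.526, 0.005]
wrist_force: [0.7, 1.4, -0.6]
width: 0.381
grip_force: 0.0
```

{"api": "drive_tool", "payload": {"increments": [{"delta_pos": [40,0,0],"turn": 0,"jaw": -0.25},{"delta_pos": [40,0,0],"turn": 0,"jaw": -0.25},{"delta_pos": [40,0,0],"turn": 0,"jaw": -0.25},{"delta_pos": [40,0,0],"turn": 0,"jaw": -0.25},{"delta_pos": [40,0,0],"turn": 0,"jaw": -0.25},{"delta_pos": [40,0,0],"turn": 0,"jaw": -0.25},{"delta_pos": [0,0,0],"turn": 0,"jaw": -0.25},{"delta_pos": [0,0,0],"turn": 0,"jaw": -0.25}]}}

```text
time: 26.55
tool_pos: [0.4887, 0.2144, 0.4436]
tcp_rot: [1.848, 2.539, 0.0]
wrist_force: [-0.9, 0.9, 0.1]
width: 0.377
grip_force: 0.0
```

Run:
```python
from m import *
to(.5,.2,.45)
t=cam("top");s=cam("side")
a=cv2.resize(t["pixels"][160:230,340:426,::-1],(430,350),interpolation=cv2.INTER_CUBIC)
b=cv2.resize(s["pixels"][110:180,255:329,::-1],(370,350),interpolation=cv2.INTER_CUBIC)
cv2.imwrite("pics/l6.png",np.clip(np.hstack([np.clip(a*1.6,0,255),b]),0,255).astype(np.uint8))
strip(t,(375,160,426,230),.229)
pickle.dump((t,s),open("t6.pkl","wb"))
r=np.array([.6088,-.1612]);e=np.array([-.305,.952]);u=np.array([.952,.305])
for d,h in((.006,.06),(.018,.046),(.030,.032)):
  for k in(-h,h):
    for dd in(d-.006,d+.006):
      P=[*(r+dd*e+k*u),.229];q=proj(t,P)[0];w=proj(s,P)[0];print(d,k,dd,"top crop",((q-[340,160])*5).round(),"side crop",((w-[255,110])*5+[430,0]).round())
```

```text
pos [0.4887 0.2144 0.4436] yaw 107.92 tilt -1.0 t 26.55 F [-0.9  0.9  0.1] w 0.377 q [ 0.37 -0.03  1.86 -0.    1.31  0.05]
delta tool mm [-17.2   6.4  -6.4] turn None
(375, 160, 426, 230) n 651 ctr [ 0.5989 -0.1441] rect [ 601.7 -142.2] [120.3  37.1] dir 15.5
0.006 -0.06 0.0 top crop [399. 254.] side crop [724.  31.]
0.006 -0.06 0.012 top crop [373. 262.] side crop [727.  39.]
0.006 0.06 0.0 top crop [299.   2.] side crop [507.  35.]
0.006 0.06 0.012 top crop [274.   9.] side crop [508.  43.]
0.018 -0.046 0.011999999999999999 top crop [361. 231.] side crop [701.  40.]
0.018 -0.046 0.024 top crop [336. 239.] side crop [704.  48.]
0.018 0.046 0.011999999999999999 top crop [286.  38.] side crop [534.  43.]
0.018 0.046 0.024 top crop [260.  45.] side crop [535.  52.]
0.03 -0.032 0.024 top crop [324. 209.] side crop [678.  49.]
0.03 -0.032 0.036 top crop [299. 216.] side crop [680.  58.]
0.03 0.032 0.024 top crop [272.  74.] side crop [560.  51.]
0.03 0.032 0.036 top crop [247.  81.] side crop [562.  60.]
```

View pics/l6.png

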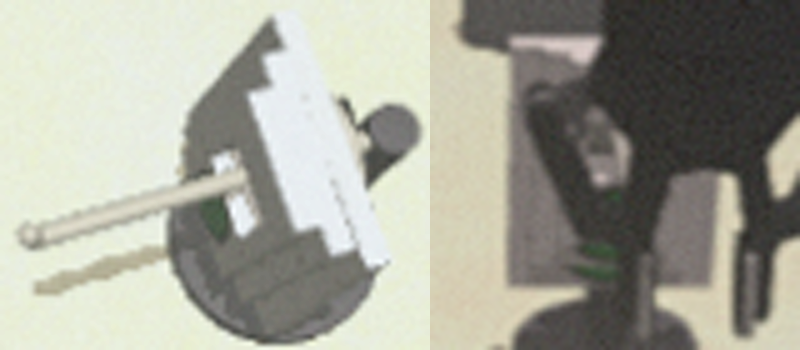

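The three top edges form one closed stack 37 mm thick (36 expected), from top-crop (247,95) to (388,265). Their centres lie about 8, 20 and 32 mm from the disc, and the arm is clear.

```bash
python3 -c "
from h import *
print(bot.finish_job())"
```

```text
the job is handed in; nothing more can be done
None
```

The medium and small plates now hang in front of the large one, and the row is pushed back face to face against the stop disc; the job was handed in at about 27 s, with no verdict returned.

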